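# Put the mixed-up specimens back on their own boards

## Task

The three specimens in the skeleton case stand on each other's boards: put the tan sternum on the green board, the black calliper case on the yellow board and the frosted vial on the blue board, each centred on its board, the sternum and the case lying flat along the board's length and the vial standing upright. To make room, set one of them down and let go of it near the middle of the empty red board on the way. Never tip the vial, and leave the humerus stand, the thumbscrew and the vertebra where they are.

Things in the scene. Friction and masses are not known exactly. Their poses are not given: they have to be found in the camera images.
- sternum: loose tan plastic breastbone lying flat, 140 mm long in all (x from -70 to +70 mm), 16 mm thick, 0.1 kg; origin at the middle of its length on its underside, about at its centre of mass; x runs along it towards the broad end, z up; the middle part is 36 mm wide along y for x from -48 to +30 mm (a good place to grip), the broad end (x 30 to 70) is 56 mm wide
- calliper_case: loose black bakelite calliper case with a brass plate on its lid, lying flat, 130 (x) x 44 (y) x 26 mm (z), 0.14 kg, closed for good; origin at the centre of its underside, x along its length, z up
- vial: loose frosted pale glass specimen vial with a brown cork stopper, standing upright; body 34 mm in diameter up to 50 mm height, then narrower, 74 mm high with the stopper, 0.07 kg; origin at the centre of its underside, z up along its axis
- green_board: green felt display board with a narrow white rim, fixed to the shelf, 170 (its x) x 100 (its y) x 8 mm thick; origin at the centre of its underside, z up, so its top is 8 mm above the origin; the sternum's own place
- yellow_board: yellow felt display board with a narrow white rim, fixed to the shelf, 170 (its x) x 100 (its y) x 8 mm thick; origin at the centre of its underside, z up, so its top is 8 mm above the origin; the calliper case's own place
- blue_board: blue felt display board with a narrow white rim, fixed to the shelf, 170 (its x) x 100 (its y) x 8 mm thick; origin at the centre of its underside, z up, so its top is 8 mm above the origin; the vial's own place
- red_board: red felt display board with a narrow white rim, fixed to the shelf, 170 (its x) x 100 (its y) x 8 mm thick; origin at the centre of its underside, z up, so its top is 8 mm above the origin; the spare one, empty at the start
- humerus_stand: bystander: resin humerus held upright by a steel clip on a round wooden foot 100 mm across, 304 mm high, loose; origin at the centre of the foot's underside
- thumbscrew: bystander: loose brass thumbscrew knob, 34 mm across, 24 mm high; origin at the centre of its underside
- vertebra: bystander: loose cream resin vertebra, lying flat, 88 mm long (x from -32 to +56 mm), 66 mm wide, 24 mm high; origin on its underside, z up
Not all that is in view belongs to the job. There is more than one size of the calliper_case; the job needs the largest.

How it is judged:
By the outcome, as a careful person would: the job done as asked, in the order asked, and still so for the second after the job is handed in, with the robot touching nothing.
It also fails if it takes over 115 s, if anything falls off the work surface, if the arm or the gripper's body presses on something with over 40 N, if the wrist force passes 120 N, or if a joint passes its speed limit or range.

## Robot

A 6-joint arm with a two-finger parallel gripper is mounted at the origin on the work surface. World frame = base frame: x ahead of the robot, y to its left, z up, the work surface at z = 0. Lengths are in m, angles in degrees, forces in N, time in s.
With the tool pointing down it reaches from about 0.425 to 0.925 m from the base axis. Payload 12.5 kg.
Tool frame: the origin (TCP) lies at the very end of the fingers, on their centre line; the grasp point (between the pads) lies 19 mm behind it; z points along the fingers, y is the line along which they close (so a half turn about z gives the same grasp; the last joint's range is limited). The gripper opens to 85 mm and grips with 20 to 120 N. Pads are 22 mm wide; open, the fingers measure 114 mm over their backs; the gripper's body (76 mm by 85 mm) begins 54 mm behind the grasp point. The pads swing forward as they close: fully open they stand 13 mm farther back than shut.
Start: joints at [70.21, 28.126, 89.318, -0, 62.55, -6.05], TCP at [0.148, 0.607, 0.231] pointing down, gripper open.
Joint ranges: [-177.58, 177.58], [-47.91, 125.51], [2.72, 160], [-65.01, 245.01], [3.68, 167.84], [-153.87, 153.87]. Speed limits (degrees/s): [127.2, 127.2, 159.86, 180, 180, 180].

## Interface

Orientations are given as a 3x3 rotation matrix whose columns are the frame's x, y, z axes.
In Python, from workcell import ctrl, kinematics, monitor, vision, workorder gives the robot as it stands. The module is installed in compiled form; this text tells all that it offers. Calls block until the motion is done:
- ctrl.goto(position, orientation): joint-space move of the TCP to a pose.
- ctrl.move_l(position, orientation=None, rate=0.15, until_force=None): straight line of the TCP; orientation=None keeps the orientation; rate is the mean speed in m/s. With until_force (N) it stops when the force on the tool has changed by that much, and returns True; else False.
- ctrl.move_joints(angles): joint-space move.
- ctrl.open_jaws() and ctrl.gripper_close(newtons=None): open the fingers fully, or close them until they stop; newtons is the grip in N (None keeps the last).
- ctrl.dwell(seconds).
- kinematics.inverse_kinematics(position, orientation): joint angles nearest the present ones, or None.
- monitor.get_state(): the state.
- vision.grab_frame(name): name is "side" or "top"; returns a dict with "image" (400x640x3 uint8, red, green, blue), "camera_matrix" (3x3 intrinsics, pixels), "R" (3x3) and "t" (3): a world point X has camera coordinates R X + t. Camera axes: x right, y down, z forward; pixel columns grow to the right and rows downward; lengths in m; the calibration is good to about 2 mm. A picture is of the moment at which its call begins. There is no depth.
A pose or a line that the arm cannot do raises ctrl.MotionError and nothing moves.
- workorder.job_done(): hands the job in; it is judged then, once.
Trained networks look in a picture, given as the dict that the camera call returned (one of the last four; its "shot" number tells which), for a name from the list of things; names that differ only in an ending like _2 or _b are one class to them, and where a whole thing is asked for, a point or a joint stands for the part that bears it (a point fixed in the world has none). Each returns a list of dicts, best first, with "confidence" (0 to 1); they miss things now and then, are a little off and sometimes report something else, mostly with a low value. They report only what shows in the picture. A call takes as long as a camera call. They do not tell look-alikes from the thing itself.
- vision.boxes_of(query, picture): "box" ([centre column, centre row, width, height] in pixels, round what is visible of it).
- vision.spot_point(query, picture): "pixel" ([row, column] in pixels: a listed point, or the origin of a listed thing).
The state is a dict: "time": time; "joint_positions": joint angles; "qvel": joint speeds; "joint_torque": joint torques, N m; "ee_pos": TCP position; "tcp_rot": TCP orientation; "ft_force": force on the tool from outside, world axes, zero at the start; "torque": the same for the moment, N m; "grip_width": finger opening in m; "finger_force": force on a finger pad.
Only numpy, scipy, OpenCV 4.12 (cv2) and the standard library are available. Lean on these libraries where they do the work, as an engineer would, in place of code of your own. Each camera call takes 0.05 s, during which the arm holds its last target. There are 200 camera calls.

## Working session

There is one attempt and no reset: what is moved stays moved. The work goes in short steps, each a Python script; the robot and the scene stay as the last script left them, time stands still between calls to the robot, and variables do not carry over. Pictures are saved under pics/ and viewed, at most 14 in all, crops included, and the job is handed in when it is done.

```bash
mkdir -p pics; python3 - <<'E'
from workcell import ctrl, kinematics, monitor, vision, workorder
import cv2, numpy as np
for n in ("top","side"):
    p=vision.grab_frame(n)
    cv2.imwrite(f"pics/{n}0.png",p["image"][:,:,::-1])
    print(n,p["camera_matrix"].tolist(),np.round(p["R"],4).tolist(),np.round(p["t"],4).tolist(), p.keys())
    for q in ["sternum","calliper_case","vial","green_board","yellow_board","blue_board","red_board","humerus_stand","thumbscrew","vertebra"]:
        print(q,[(np.round(d["box"]).astype(int).tolist(),round(d["confidence"],2)) for d in vision.boxes_of(q,p)][:4],[(np.round(d["pixel"],1).tolist(),round(d["confidence"],2)) for d in vision.spot_point(q,p)][:4])
E
```

```text
top [[443.68015682244686, 0.0, 313.56113679405775], [0.0, 443.68015682244686, 193.29323562081868], [0.0, 0.0, 1.0]] [[-0.0294, -0.9992, 0.0254], [-0.9978, 0.0278, -0.0603], [0.0596, -0.0271, -0.9979]] [0.0635, 0.5966, 1.2232] dict_keys(['image', 'camera_matrix', 'R', 't', 'shot'])
sternum [([358, 177, 24, 48], 0.78)] [([178.5, 356.7], 0.95), ([186.7, 295.0], 0.49)]
calliper_case [([294, 185, 33, 47], 0.79), ([239, 173, 16, 33], 0.7), ([283, 126, 25, 30], 0.69)] [([171.3, 239.3], 0.94), ([185.4, 294.0], 0.71), ([126.1, 284.9], 0.68)]
vial [([235, 246, 16, 10], 0.45)] [([246.0, 235.2], 0.62)]
green_board [([235, 247, 49, 68], 0.61)] [([244.7, 235.6], 0.93)]
yellow_board [([359, 176, 36, 63], 0.83)] [([176.5, 360.1], 0.58)]
blue_board [([295, 188, 54, 65], 0.71)] [([187.1, 293.1], 0.69), ([244.1, 236.9], 0.36)]
red_board [([430, 239, 44, 68], 0.83)] [([235.5, 430.8], 0.64)]
humerus_stand [([167, 165, 62, 40], 0.7)] [([165.6, 179.7], 0.88)]
thumbscrew [([329, 267, 14, 13], 0.44)] [([266.9, 329.4], 0.43)]
vertebra [([340, 117, 20, 30], 0.76)] [([121.3, 343.1], 0.81)]
side [[394.1767654503
[... 514 characters left out ...]
0.6)]
vial [([239, 162, 15, 28], 0.79)] [([171.0, 241.8], 0.58), ([129.2, 300.3], 0.17)]
green_board [([243, 172, 76, 44], 0.91)] [([168.4, 243.3], 0.88)]
yellow_board [] [([247.6, 364.6], 0.82)]
blue_board [([321, 198, 79, 46], 0.82)] [([195.5, 324.2], 0.65), ([356.0, 324.6], 0.54)]
red_board [([326, 353, 115, 88], 0.69), ([300, 84, 27, 108], 0.65)] [([353.6, 326.5], 0.74)]
humerus_stand [([301, 81, 28, 112], 0.6)] [([130.3, 298.9], 0.89), ([195.1, 322.4], 0.33)]
thumbscrew [([239, 245, 17, 15], 0.63), ([324, 190, 48, 39], 0.51)] [([249.6, 238.0], 0.58), ([171.1, 239.7], 0.46)]
vertebra [([421, 209, 30, 24], 0.84), ([365, 247, 87, 47], 0.28)] [([214.2, 415.4], 0.94), ([129.8, 303.0], 0.56)]
```

```bash
python3 - <<'E'
import cv2
for n,(a,b,c,d) in {"top":(60,310,120,480),"side":(20,420,180,480)}.items():
    im=cv2.imread(f"pics/{n}0.png")[a:b,c:d]
    f=min(800/im.shape[1],600/im.shape[0]); f=2.2 if n=="top" else 1.55
    f=min(800/im.shape[1],600/im.shape[0]);print(n,f,im.shape)
    cv2.imwrite(f"pics/{n}0c.png",cv2.resize(im,None,fx=f,fy=f,interpolation=cv2.INTER_CUBIC))
E
```

```text
top 2.2222222222222223 (250, 360, 3)
side 1.5789473684210527 (380, 300, 3)
```

View pics/top0c.png

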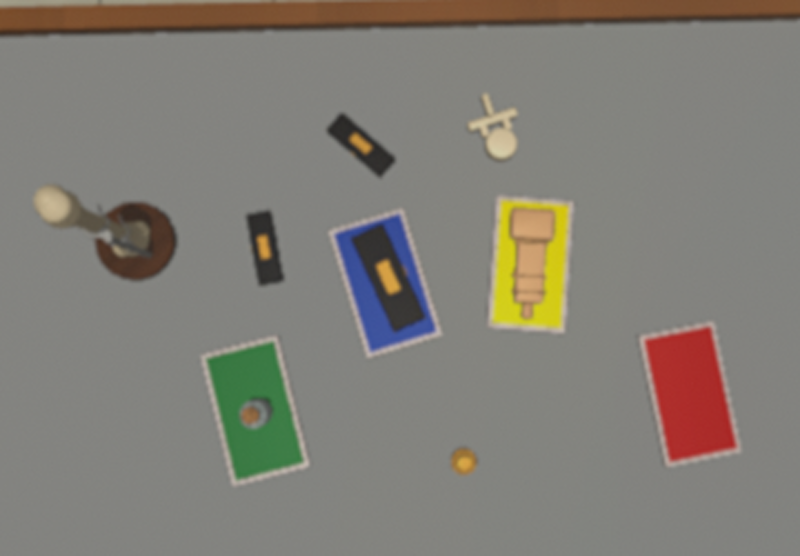

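View pics/side0c.png

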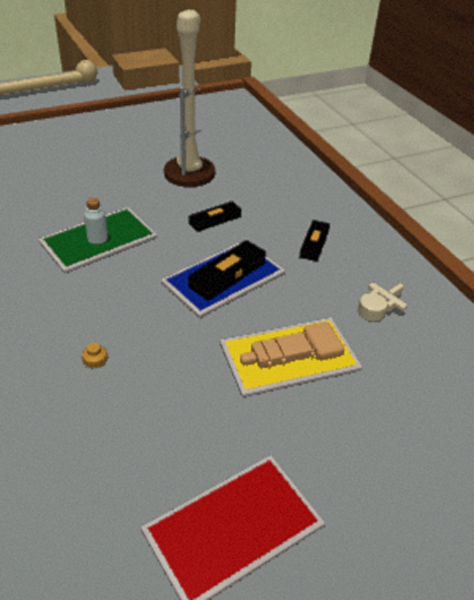

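The top view (crop scale 2.22, origin at 120,60) shows the largest case on blue at about (388,277), the sternum on yellow (530,262) with its broad end away from the robot, and the vial on green (257,412). Red is empty (690,395). The two smaller cases are decoys off the boards. The humerus (135,240), the thumbscrew (463,460) and the vertebra (495,130) are clear of the boards. The side view agrees.

I'll fit silhouettes in both views to get the poses and heights.

```bash
cat > h.py <<'E'
from workcell import ctrl, kinematics, monitor, vision, workorder
import cv2, numpy as np
from scipy.optimize import minimize
def box(x0,x1,y,z0,z1): return np.array([[a,b*y/2,c] for a in(x0,x1) for b in(-1,1) for c in(z0,z1)])
def cyl(r,z0,z1): return np.array([[r*np.cos(a),r*np.sin(a),z] for a in np.linspace(0,6.28,25) for z in(z0,z1)])
M={"sternum":[box(-.048,.03,.036,0,.016),box(.03,.07,.056,0,.016),box(-.07,-.048,.014,0,.016)],
   "calliper_case":[box(-.065,.065,.044,0,.026)],
   "vial":[cyl(.017,0,.05),cyl(.010,.05,.074)],
   "board":[box(-.085,.085,.1,.008,.008)]}
def proj(p,X):
    c=X@np.asarray(p["R"]).T+p["t"]; u=c@np.asarray(p["camera_matrix"]).T; return u[:,:2]/u[:,2:]
def back(p,px,z):
    d=np.linalg.inv(p["camera_matrix"])@[px[0],px[1],1]; R=np.asarray(p["R"]); o=-R.T@p["t"]; d=R.T@d
    return o+d*(z-o[2])/d[2]
S=4
def sil(p,name,q,shape,off):
    c,s=np.cos(q[3]),np.sin(q[3]); R=np.array([[c,-s,0],[s,c,0],[0,0,1]])
    m=np.zeros(shape,np.uint8)
    for part in M[name]:
        uv=(proj(p,part@R.T+q[:3])-off+.5)*S-.5
        cv2.fillConvexPoly(m,np.round(cv2.convexHull(uv.astype(np.float32))*16).astype(np.int32),255,cv2.LINE_AA,4)
    return m
def fit(name,masks,pics,q0,fixz=None):
    """masks: full-res float 0..1 masks per picture; returns x,y,z,yaw and mismatch ratio"""
    D=[]
    for m,p in zip(masks,pics):
        ys,xs=np.nonzero(m>.5); a,b,c,d=ys.min()-8,ys.max()+9,xs.min()-8,xs.max()+9
        a,c=max(a,0),max(c,0)
        t=cv2.GaussianBlur(cv2.resize(m[a:b,c:d].astype(np.float32),None,fx=S,fy=S,interpolation=cv2.INTER_LINEAR),(0,0),3); D.append((p,t,np.array([c,a])))
    def cost(v):
        q=np.array([v[0],v[1],v[2] if fixz is None else fixz,v[3]/5])
        return sum(np.abs(cv2.GaussianBlur(sil(p,name,q,t.shape,o)/255.,(0,0),3)-t).sum()/t.sum() for p,t,o in D)
    v=np.array([q0[0],q0[1],q0[2],q0[3]*5]); 
    for st in(.02,.006,.002):
        sim=np.vstack([v]+[v+st*np.eye(4)[i]*(5 if i==3 else 1) for i in range(4)])
        v=minimize(cost,v,method="Nelder-Mead",options=dict(initial_simplex=sim,xatol=2e-5,fatol=1e-5,maxiter=400)).x
    return np.array([v[0],v[1],v[2] if fixz is None else fixz,v[3]/5]),cost(v)
H={"green":(45,80),"blue":(105,130),"yellow":(24,34),"red":(0,6)}
def blob(m,near):
    m=cv2.morphologyEx(m.astype(np.uint8),cv2.MORPH_CLOSE,np.ones((3,3)))
    n,l,s,c=cv2.connectedComponentsWithStats(m); ok=[i for i in range(1,n) if s[i,4]>25]
    d=[np.hypot(max(s[i,0]-near[0],0,near[0]-s[i,0]-s[i,2]),max(s[i,1]-near[1],0,near[1]-s[i,1]-s[i,3]))-1e-3*s[i,4] for i in ok]
    return (l==ok[int(np.argmin(d))]).astype(np.float32)
def mask(p,name,near):
    hsv=cv2.cvtColor(p["image"],cv2.COLOR_RGB2HSV); h,s,v=[hsv[...,i].astype(int) for i in range(3)]
    if name in H:
        a,b=H[name]; m=(h>=a)&(h<=b)&(s>140)&(v>60)
        if name=="red": m|=(h>174)&(s>140)&(v>60)
        m=blob(m,near); hull=cv2.convexHull(np.argwhere(m)[:,::-1].astype(np.int32)); o=np.zeros(m.shape,np.uint8)
        cv2.fillConvexPoly(o,hull,1); return o.astype(np.float32)
    if name=="sternum": m=(h>=5)&(h<=18)&(s>60)&(s<175)&(v>90)
    if name=="calliper_case":
        m=blob(v<60,near); o=m.astype(np.uint8); cs,_=cv2.findContours(o,cv2.RETR_EXTERNAL,2); cv2.drawContours(o,cs,-1,1,-1); return o.astype(np.float32)
    if name=="vial": # anything not felt-saturated inside board, or brown cork
        m=(s<110)|((h<20)&(s>60))
    return blob(m,near)
def pics(): return [vision.grab_frame("top"),vision.grab_frame("side")]
E
cat > meas.py <<'E'
from h import *
P=pics(); g={}
near={"green":[(235,225),(243,170)],"blue":[(280,190),(300,197)],"yellow":[(345,180),(335,255)],"red":[(430,239),(326,353)]}
M["board"]=[box(-.0805,.0805,.091,.008,.008)]
out={}
ov=[p["image"].copy() for p in P]
def draw(name,q):
    for p,o in zip(P,ov):
        m=sil(p,name,q,(400*S,640*S),np.zeros(2)); m=cv2.resize(m,(640,400),interpolation=cv2.INTER_AREA)
        cs,_=cv2.findContours((m>127).astype(np.uint8),cv2.RETR_EXTERNAL,2); cv2.drawContours(o,cs,-1,(255,0,255),1)
for b in H:
    ms=[mask(p,b,n) for p,n in zip(P,near[b])]
    c=back(P[0],near[b][0],.008); q0=[c[0],c[1],0,0.1]
    q,e=fit("board",ms,P,q0); qt,et=fit("board",ms[:1],P[:1],q,0.); qs,es=fit("board",ms[1:],P[1:],q,0.)
    out[b]=q; print(b,np.round(q,4),round(e,3),"top",np.round(qt,4),round(et,3),"side",np.round(qs,4),round(es,3)); draw("board",q)
for n,b,px in(("sternum","yellow",[(357,178),(362,239)]),("calliper_case","blue",[(283,190),(310,190)]),("vial","green",[(235,246),(240,165)])):
    ms=[mask(p,n,x) for p,x in zip(P,px)]
    q0=out[b]+[0,0,.008,0]
    if n=="vial": q0[:2]=back(P[0],(238,243),.03)[:2]
    q,e=fit(n,ms,P,q0); print(n,np.round(q,4),round(e,3),[int(m.sum()) for m in ms])
    qt,_=fit(n,ms[:1],P[:1],q,.008); qs,_=fit(n,ms[1:],P[1:],q,.008); print(" z=.008: top",np.round(qt,4),"side",np.round(qs,4)); out[n]=q; draw(n,q)
np.savez("out.npz",**out)
a=cv2.resize(ov[0][100:300,160:480],None,fx=1.6,fy=1.6); b=cv2.resize(ov[1][110:410,210:450],None,fx=1.05,fy=1.05)
a=cv2.resize(ov[0][100:300,160:480],(480,300),interpolation=cv2.INTER_CUBIC); b=cv2.resize(ov[1][120:320,200:440],(480,400)[:2])
b=cv2.resize(ov[1][120:400,200:440],(320,373)); im=np.zeros((373,800,3),np.uint8); im[:300,:480]=a; im[:,480:]=b
cv2.imwrite("pics/ov.png",im[:,:,::-1])
for nm in("humerus_stand","thumbscrew","vertebra"):
    d=vision.spot_point(nm,P[0]); print(nm,[np.round(back(P[0],x["pixel"][::-1],0.)[:2],3) for x in d[:1]])
E
time python3 meas.py
```

```text
Traceback (most recent call last):
  File "meas.py", line 12, in <module>
    ms=[mask(p,b,n) for p,n in zip(P,near[b])]
        ~~~~^^^^^^^
  File "h.py", line 49, in mask
    m=blob(m,near); hull=cv2.convexHull(np.argwhere(m)[:,::-1].astype(np.int32)); o=np.zeros(m.shape,np.uint8)
  File "h.py", line 43, in blob
    return (l==ok[int(np.argmin(d))]).astype(np.float32)
                      ~~~~~~~~~^^^
ValueError: attempt to get argmin of an empty sequence

real	0m1.784s
user	0m1.109s
sys	0m0.145s
```

```bash
python3 - <<'E'
import cv2
for n,pts in {"top":{"green":[(225,225),(245,260)],"blue":[(280,180),(290,205)],"yellow":[(346,185),(372,175)],"red":[(430,239)],"st":[(357,178),(359,160),(357,190)],"case":[(291,175),(301,200)],"vial":[(234,246),(238,243),(240,241)],"gray":[(330,230)]},
 "side":{"green":[(225,172),(270,172)],"blue":[(295,200),(345,195)],"yellow":[(333,258),(390,255)],"red":[(326,353)],"st":[(362,240),(385,236)],"case":[(310,200),(330,185),(345,185)],"vial":[(239,149),(240,155),(241,165),(241,172)],"gray":[(250,300)]}}.items():
    h=cv2.cvtColor(cv2.imread(f"pics/{n}0.png"),cv2.COLOR_BGR2HSV)
    for k,v in pts.items(): print(n,k,[h[y,x].tolist() for x,y in v])
E
```

```text
top green [[64, 134, 120], [64, 129, 125]]
top blue [[113, 159, 154], [114, 154, 157]]
top yellow [[29, 227, 211], [28, 231, 212]]
top red [[0, 193, 172]]
top st [[15, 114, 208], [15, 115, 206], [16, 116, 196]]
top case [[0, 5, 50], [15, 18, 58]]
top vial [[15, 138, 142], [65, 13, 118], [65, 39, 79]]
top gray [[30, 10, 133]]
side green [[65, 199, 87], [13, 24, 130]]
side blue [[114, 233, 126], [113, 255, 121]]
side yellow [[26, 223, 226], [12, 32, 177]]
side red [[0, 237, 160]]
side st [[15, 131, 197], [15, 133, 193]]
side case [[45, 128, 8], [18, 190, 125], [80, 153, 5]]
side vial [[14, 152, 126], [76, 17, 164], [77, 20, 115], [79, 22, 125]]
side gray [[60, 9, 138]]
```

```bash
python3 - <<'E'
s=open("h.py").read()
s=s.replace("(s>140)&(v>60)\n        if","(s>85)&(v>50)\n        if").replace("blob(v<60,near)","blob((v<75)&~((h>100)&(s>90)),near)")
s=s.replace("m=(s<110)|((h<20)&(s>60))","m=np.zeros(h.shape,bool); x,y=near; w=np.s_[y-9:y+10,x-9:x+10]; m[w]=((h>=4)&(h<24)&(s>60))[w]")
s+='''
def tri(P,px):
    A=[];b=[]
    for p,x in zip(P,px):
        Q=np.asarray(p["camera_matrix"])@np.c_[p["R"],p["t"]]
        for i in(0,1): r=x[i]*Q[2]-Q[i]; A.append(r[:3]); b.append(-r[3])
    X=np.linalg.lstsq(np.array(A),np.array(b),rcond=None)[0]; return X,[np.round(proj(p,X[None])[0]-x,2) for p,x in zip(P,px)]
'''
open("h.py","w").write(s)
m=open("meas.py").read()
m=m.replace(',("vial","green",[(235,246),(240,165)])',"").replace('    if n=="vial": q0[:2]=back(P[0],(238,243),.03)[:2]\n','')
m=m.replace('np.savez','''ms=[mask(p,"vial",x) for p,x in zip(P,[(234,246),(239,149)])]
cs=[np.argwhere(a>0).mean(0)[::-1] for a in ms]; X,r=tri(P,cs); print("cork",np.round(X,4),r,[int(a.sum()) for a in ms],cs)
out["vial"]=np.r_[X[:2],.008,0]; draw("vial",out["vial"])
np.savez''',1)
open("meas.py","w").write(m)
E
python3 meas.py
```

```text
green [ 0.4649  0.2752 -0.0055  0.2265] 0.186 top [0.4647 0.2719 0.     0.2214] 0.135 side [0.4651 0.2693 0.     0.2265] 0.074
blue [ 0.6211  0.1062 -0.0048  0.27  ] 0.202 top [0.6206 0.1032 0.     0.2694] 0.099 side [0.6208 0.1017 0.     0.2689] 0.119
yellow [ 0.6388 -0.0823 -0.002  -0.1033] 0.123 top [ 0.6377 -0.0819  0.     -0.1013] 0.026 side [ 0.6388 -0.084   0.     -0.1041] 0.094
red [ 0.4679 -0.2797 -0.0028  0.1692] 0.04 top [ 0.467  -0.2789  0.      0.1675] 0.027 side [ 0.4677 -0.2809  0.      0.1713] 0.014
sternum [ 3.1987  4.1757 -6.1624 -0.6085] 2.002 [10656, 3573]
 z=.008: top [ 3.1987  4.1757  0.008  -0.6085] side [ 3.1987  4.1757  0.008  -0.6085]
calliper_case [ 2.7073 -0.1378 -2.4422  0.1902] 2.0 [1159, 2365]
 z=.008: top [ 2.7073 -0.1378  0.008   0.1902] side [ 2.7073 -0.1378  0.008   0.1902]
cork [0.4608 0.2663 0.0747] [array([ 0.06, -0.29]), array([-0.4 ,  0.01])] [50, 55] [array([232.18, 246.62]), array([238.56363636, 148.45454545])]
humerus_stand [array([0.684, 0.419])]
thumbscrew [array([0.393, 0.018])]
vertebra [array([ 0.81 , -0.053])]
```

View pics/ov.png

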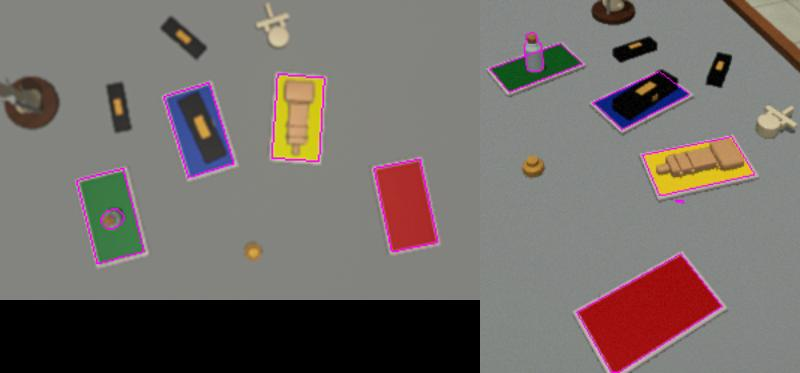

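The board outlines fit well (pixel residue under 1). The vial outline sits on the vial in both views. The two flat objects need windowed masks, so I'll fix that and then make the first pick in the same script.

```bash
cat >> h.py <<'E'
def win(p,name,near,w):
    q=dict(p); im=np.full_like(p["image"],130); x,y=near; s=np.s_[max(y-w[1],0):y+w[1],max(x-w[0],0):x+w[0]]; im[s]=p["image"][s]; q["image"]=im
    return mask(q,name,near)
def ori(yaw):  # tool down, closing axis y across an object whose x axis has this yaw
    c,s=np.cos(yaw),np.sin(yaw); return np.array([[c,s,0],[s,-c,0],[0,0,-1.]])
def best(pos,yaw,only=None):
    """of the two half-turn grasps, the one nearest mid-range of the last joint"""
    c=[]
    for k in(0,np.pi):
        j=kinematics.inverse_kinematics(list(pos),ori(yaw+k))
        if j is not None: c.append((abs(j[5]),yaw+k))
    return min(c)[1]
def st():
    s=monitor.get_state(); return "t %.1f w %.4f ff %s F %s tcp %s"%(s["time"],s["grip_width"],np.round(s["finger_force"],1),np.round(s["ft_force"],1),np.round(s["ee_pos"],4))
def pick(x,y,yaw,z,f=40):
    R=ori(best((x,y,z),yaw)); ctrl.open_jaws(); ctrl.goto([x,y,z+.12],R); ctrl.move_l([x,y,z],R,rate=.12); ctrl.gripper_close(f); print("grip",st())
    ctrl.move_l([x,y,z+.13],R,rate=.12); print("up",st())
def place(x,y,yaw,z,hi=.13):
    """descend to 4 mm above z, then feel for contact"""
    R=ori(best((x,y,z),yaw)); ctrl.goto([x,y,z+hi],R); ctrl.move_l([x,y,z+.006],R,rate=.12)
    hit=ctrl.move_l([x,y,z-.003],R,rate=.02,until_force=3); print("down",hit,st())
    ctrl.open_jaws(); ctrl.move_l([x,y,z+.13],R,rate=.15); print("off",st())
E
python3 - <<'E'
m=open("meas.py").read()
m=m.replace('ms=[mask(p,n,x) for p,x in zip(P,px)]','W={"sternum":[(18,30),(42,24)],"calliper_case":[(22,30),(34,26)]}[n]; ms=[win(p,n,x,w) for p,x,w in zip(P,px,W)]')
m=m.replace("[(283,190),(310,190)]","[(294,185),(322,190)]").replace("(362,239)","(363,239)")
m+='''
s=out["sternum"]; y=out["yellow"]
if np.hypot(*(s-y)[:2])<.03:
    top=max(y[2],-.002)+.008; print("going")
    pick(s[0],s[1],s[3],.0105)
'''
open("meas.py","w").write(m)
E
python3 meas.py
```

```text
green [ 0.4647  0.2752 -0.0056  0.2262] 0.187 top [0.465  0.2705 0.     0.2388] 0.134 side [0.4649 0.2697 0.     0.2201] 0.076
blue [ 0.6212  0.1063 -0.0047  0.2641] 0.202 top [0.621  0.1029 0.     0.2726] 0.101 side [0.6206 0.1018 0.     0.2689] 0.119
yellow [ 0.6385 -0.0823 -0.0019 -0.1022] 0.122 top [ 0.6378 -0.0819  0.     -0.103 ] 0.026 side [ 0.6389 -0.0838  0.     -0.1056] 0.092
red [ 0.4679 -0.2797 -0.0028  0.1696] 0.043 top [ 0.467  -0.279   0.      0.1655] 0.026 side [ 0.4682 -0.2809  0.      0.1694] 0.016
sternum [ 0.6391 -0.0794  0.0014 -0.077 ] 0.447 [599, 996]
 z=.008: top [ 0.6355 -0.0784  0.008  -0.1037] side [ 0.6389 -0.0799  0.008  -0.0738]
calliper_case [0.6262 0.101  0.0025 0.4432] 0.402 [653, 837]
 z=.008: top [0.6247 0.1    0.008  0.4089] side [0.6276 0.0994 0.008  0.4825]
cork [0.461  0.2664 0.0748] [array([ 0.06, -0.3 ]), array([-0.4 ,  0.01])] [51, 56] [array([232.11764706, 246.56862745]), array([238.60714286, 148.39285714])]
humerus_stand [array([0.686, 0.416])]
thumbscrew [array([0.398, 0.006])]
vertebra [array([ 0.802, -0.045])]
going
grip t 7.6 w 0.0347 ff 40.9 F [-0.8 -0.5  5.5] tcp [ 0.6393 -0.0794  0.011 ]
up t 8.8 w 0.0349 ff 40.2 F [ 0.3 -0.1 -0.9] tcp [ 0.6387 -0.0793  0.1397]
```

View pics/ov.png

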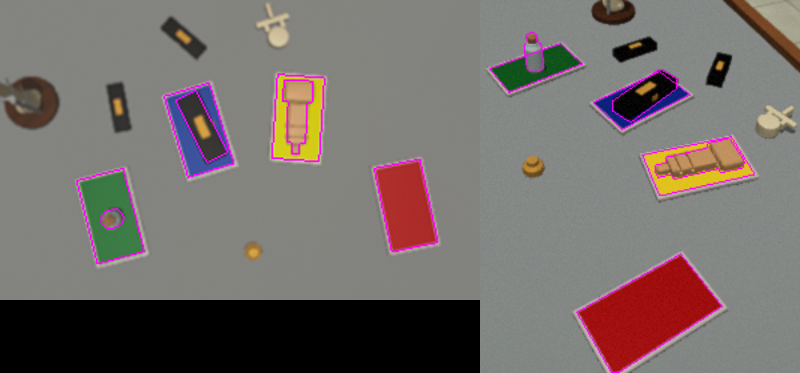

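The sternum is held: 35 mm grip width and about 1 N of weight. I'll set it on red, then move the case from blue to yellow.

```bash
python3 - <<'E'
from h import *
place(.4675,-.28,.168,.0115)
P=pics(); c=np.load("out.npz")["calliper_case"]
pick(.6261,.1000,.445,.016)
np.save("dummy.npy",c)
im=vision.grab_frame("side")["image"]; cv2.imwrite("pics/s1.png",im[100:400,200:500,::-1])
E
```

```text
down True t 11.4 w 0.0347 ff 41.1 F [ 0.7 -0.4  2.6] tcp [ 0.4677 -0.2802  0.0107]
off t 13.0 w 0.0854 ff 0.0 F [-0.5 -0.1 -1.7] tcp [ 0.4672 -0.2798  0.1408]
grip t 16.4 w 0.0433 ff 40.5 F [-1.1  0.   5.6] tcp [0.6264 0.1001 0.0166]
up t 17.7 w 0.0432 ff 40.4 F [-0.9 -0.1 -0.6] tcp [0.6258 0.0999 0.1452]
```

View pics/s1.png

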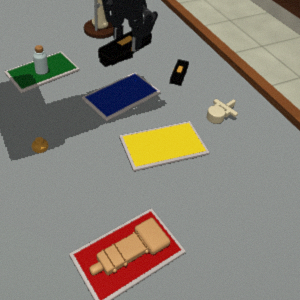

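The sternum lies on red and is released. The case is in the gripper and blue is empty. Next I'll put the case on yellow and re-measure blue and green with the arm aside.

```bash
python3 - <<'E'
from h import *
place(.638,-.0828,-.103,.0165)
j=monitor.get_state()["joint_positions"]; R=ori(best((.45,-.28,.25),0)); ctrl.goto([.45,-.28,.25],R); print(st())
P=pics(); M["board"]=[box(-.0805,.0805,.091,.008,.008)]
for b,near,q0 in(("blue",[(295,188),(321,198)],[.621,.1025,0,.27]),("green",[(235,225),(243,170)],[.465,.27,0,.226]),("yellow",[(345,180),(335,255)],[.638,-.0828,0,-.103])):
    for i in(0,1):
        m=mask(P[i],b,near[i]); print(b,i,*[np.round(v,4) for v in fit("board",[m],[P[i]],q0,0.)])
for i,(px,w) in enumerate([((357,178),(18,30)),((363,239),(42,28))]):
    m=win(P[i],"calliper_case",px,w); print("case",i,m.sum(),*[np.round(v,4) for v in fit("calliper_case",[m],[P[i]],[.638,-.0828,.008,-.103],.008)])
cs=[np.argwhere(mask(p,"vial",x)>0).mean(0)[::-1] for p,x in zip(P,[(234,246),(239,149)])]; print(cs,*tri(P,cs))
im=np.hstack([P[0]["image"][110:310,160:480],P[1]["image"][110:310,200:440]]); cv2.imwrite("pics/s2.png",cv2.resize(im,None,fx=1.42,fy=1.42)[:,:,::-1])
E
```

```text
down True t 20.0 w 0.0432 ff 40.3 F [-0.3 -0.7  4.6] tcp [ 0.6384 -0.083   0.0166]
off t 21.6 w 0.0855 ff 0.0 F [ 0.1 -0.  -0.4] tcp [ 0.6376 -0.0827  0.1456]
t 22.7 w 0.0854 ff 0.0 F [ 0.7 -0.2  0.4] tcp [ 0.4505 -0.2796  0.2494]
blue 0 [0.6207 0.1032 0.     0.2702] 0.1
blue 1 [0.6739 0.0139 0.     0.2925] 1.0
green 0 [0.4655 0.2701 0.     0.2291] 0.1346
green 1 [0.4651 0.27   0.     0.2316] 0.0784
yellow 0 [ 0.6377 -0.0819  0.     -0.1017] 0.026
yellow 1 [ 0.6386 -0.0835  0.     -0.1241] 0.703
case 0 620.0 [ 0.6389 -0.0795  0.008  -0.1724] 0.3067
case 1 2654.0 [ 0.6296 -0.0799  0.008  -0.1207] 0.4739
[array([232.18, 246.62]), array([238.54545455, 148.43636364])] [0.46082083 0.26627891 0.07480992] [array([ 0.06, -0.29]), array([-0.39,  0.01])]
```

View pics/s2.png

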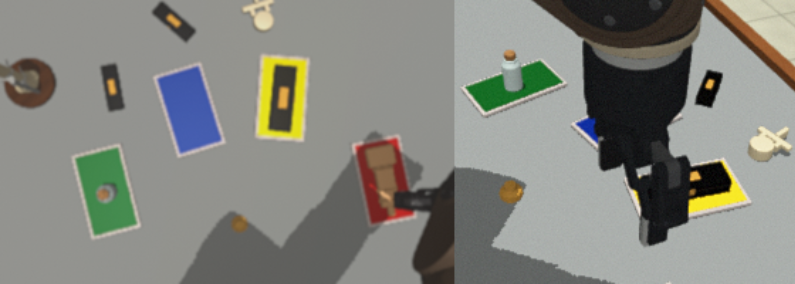

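Case on yellow (283,98), vial untouched on green (106,192), both seen in the top half. Now the vial goes to blue, gripped low and kept vertical.

```bash
python3 - <<'E'
from h import *
pick(.4610,.2665,.23,.0165,30)
place(.6207,.1025,.27,.017)
pick(.4675,-.28,.168,.0112)
place(.4652,.270,.229,.0115)
ctrl.goto([.45,-.30,.25],ori(best((.45,-.30,.25),0))) if False else None
im=vision.grab_frame("top")["image"]; im2=vision.grab_frame("side")["image"]
im=np.hstack([im[110:310,160:480],im2[110:310,200:440]]); cv2.imwrite("pics/s3.png",cv2.resize(im,None,fx=1.42,fy=1.42)[:,:,::-1])
E
```

```text
grip t 26.7 w 0.0332 ff 29.6 F [-0.6 -0.1  5. ] tcp [0.4611 0.2665 0.0169]
up t 27.9 w 0.0331 ff 29.8 F [-0.5 -1.  -0.4] tcp [0.4607 0.2664 0.1459]
down True t 31.8 w 0.0332 ff 30.2 F [-0.3 -0.1  5.2] tcp [0.621  0.1025 0.0168]
off t 33.4 w 0.0853 ff 0.0 F [-0.7  0.6 -0.5] tcp [0.6203 0.1025 0.1461]
grip t 36.8 w 0.0352 ff 40.3 F [-0.7 -0.4  6.3] tcp [ 0.4676 -0.2801  0.0116]
up t 38.0 w 0.0350 ff 39.9 F [ 1.6  0.2 -0.7] tcp [ 0.4672 -0.2798  0.1405]
down True t 41.6 w 0.0351 ff 40.8 F [0.2 0.2 3.3] tcp [0.4654 0.2701 0.0114]
off t 43.2 w 0.0857 ff 0.0 F [-0.3 -0.1 -0.2] tcp [0.4649 0.2698 0.1408]
```

View pics/s3.png

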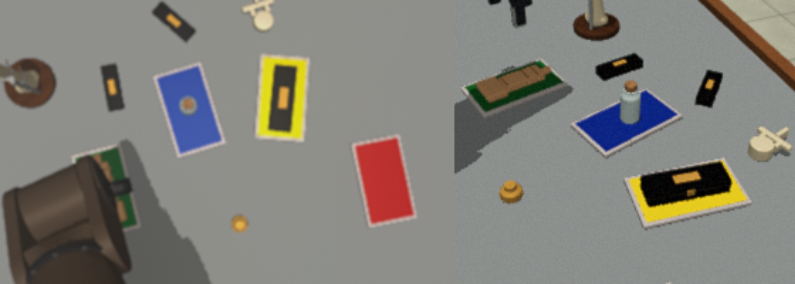

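```bash
cat > final.py <<'E'
from h import *
import sys
if len(sys.argv)>1: ctrl.move_joints([70.21,28.126,89.318,0,62.55,-6.05]); print(st())
P=pics(); M["board"]=[box(-.0805,.0805,.091,.008,.008)]
ov=[p["image"].copy() for p in P]
B={"green":([(235,225),(243,170)],"sternum",[.465,.27,0,.229]),"yellow":([(345,180),(335,255)],"calliper_case",[.638,-.0828,0,-.103]),"blue":([(295,188),(321,198)],"vial",[.6207,.1025,0,.27])}
for b,(near,n,q0) in B.items():
    for i,p in enumerate(P):
        hull=mask(p,b,near[i]); hsv=cv2.cvtColor(p["image"],cv2.COLOR_RGB2HSV); h,s=hsv[...,0].astype(int),hsv[...,1].astype(int); a,c=H[b]
        v=hsv[...,2]; hi=cv2.GaussianBlur(p["image"],(0,0),.7)
        if b=="yellow": felt=(h>=22)&(h<=34)&(s>195)&(v>130)
        else: felt=(h>=a)&(h<=c)&(s>85)
        er=cv2.erode(hull,np.ones((3,3))); m=((er>0)&~felt)
        if i: m=cv2.dilate(hull,np.ones((21,5)))>0; m&=((h<19)&(s>60)&(s<175)&(v>60)) if n=="sternum" else (v<60)
        m=m.astype(np.uint8); k,l,stt,_=cv2.connectedComponentsWithStats(m); m=(l==1+np.argmax(stt[1:,4])).astype(np.float32)
        cs,_=cv2.findContours(m.astype(np.uint8),cv2.RETR_EXTERNAL,2); m=cv2.drawContours(m.copy(),cs,-1,1,-1)
        qb,eb=fit("board",[hull],[p],q0,0.)
        if n=="vial":
            if i: continue
            qb2=qb
        q,e=fit(n,[m],[p],q0,.008); q2,e2=fit(n,[m],[p],np.array(q0)+[0,0,0,np.pi],.008)
        if e2<e:q,e=q2,e2
        d=q-qb; co,si=np.cos(qb[3]),np.sin(qb[3]); dy=(d[3]+np.pi/2)%np.pi-np.pi/2
        print(n,i,"off along %.1f across %.1f mm yaw %.1f deg err %.2f board err %.2f px %d"%(1e3*(co*d[0]+si*d[1]),1e3*(co*d[1]-si*d[0]),np.degrees(dy),e,eb,m.sum()))
        cs,_=cv2.findContours((m>0).astype(np.uint8),cv2.RETR_EXTERNAL,2); 
        mm=cv2.resize(sil(p,n,q,(400*S,640*S),np.zeros(2)),(640,400),interpolation=cv2.INTER_AREA); cs,_=cv2.findContours((mm>127).astype(np.uint8),cv2.RETR_EXTERNAL,2); cv2.drawContours(ov[i],cs,-1,(255,0,255),1)
D=[vision.spot_point("vial",p) for p in P]; print([d[0]["pixel"] for d in D if d])
px=[(np.array([284-0,0])) ]
pp=[proj(p,np.array([[.6207,.1025,.076]]))[0] for p in P]; cs=[np.argwhere(mask(p,"vial",np.round(x).astype(int))>0).mean(0)[::-1] for p,x in zip(P,pp)]; print("cork",*tri(P,cs))
im=np.hstack([ov[0][110:310,160:480],ov[1][110:310,200:440]]); cv2.imwrite("pics/%s.png"%(sys.argv[-1] if len(sys.argv)>2 else "f"),cv2.resize(im,None,fx=1.42,fy=1.42,interpolation=cv2.INTER_CUBIC)[:,:,::-1])
E
python3 final.py go f1
```

```text
t 45.0 w 0.0851 ff 0.0 F [ 0.7 -0.4  0.2] tcp [0.1492 0.6068 0.231 ]
sternum 0 off along 3.4 across 2.1 mm yaw -0.6 deg err 0.06 board err 0.14 px 797
sternum 1 off along 8.0 across 2.4 mm yaw 0.2 deg err 0.23 board err 0.35 px 620
calliper_case 0 off along -3.1 across 1.0 mm yaw -1.9 deg err 0.05 board err 0.03 px 777
calliper_case 1 off along -1.5 across 1.4 mm yaw 0.8 deg err 0.15 board err 0.02 px 1294
vial 0 off along 4.1 across 0.8 mm yaw -0.0 deg err 0.07 board err 0.10 px 134Traceback (most recent call last):
  File "final.py", line 15, in <module>
    m=m.astype(np.uint8); k,l,stt,_=cv2.connectedComponentsWithStats(m); m=(l==1+np.argmax(stt[1:,4])).astype(np.float32)
                                                                                 ~~~~~~~~~^^^^^^^^^^^
    return _wrapfunc(a, 'argmax', axis=axis, out=out, **kwds)
    return bound(*args, **kwds)
ValueError: attempt to get argmax of an empty sequence
```

```bash
sed -i 's/^        if i: m=cv2/        if i and n=="vial": continue\n        if i: m=cv2/; s/"board err %.2f px %d"/&/' final.py; sed -i 's/^        d=q-qb;/        print(np.round(qb,4),np.round(q,4)); d=q-qb;/' final.py; python3 final.py x f1 2>&1 | grep -v "^t " ; python3 - <<'E'
E
```

```text
[0.4655 0.2698 0.     0.2314] [0.4682 0.2726 0.008  3.3647]
sternum 0 off along 3.3 across 2.1 mm yaw -0.5 deg err 0.06 board err 0.13 px 798
[0.465  0.2701 0.     0.2316] [0.4717 0.2734 0.008  3.3775]
sternum 1 off along 7.3 across 1.7 mm yaw 0.2 deg err 0.24 board err 0.35 px 617
[ 0.6378 -0.0819  0.     -0.1008] [ 0.6345 -0.0805  0.008  -0.1344]
calliper_case 0 off along -3.4 across 1.0 mm yaw -1.9 deg err 0.05 board err 0.03 px 776
[ 0.6389 -0.0837  0.     -0.1007] [ 0.6376 -0.0823  0.008  -0.086 ]
calliper_case 1 off along -1.4 across 1.3 mm yaw 0.8 deg err 0.15 board err 0.02 px 1294
[0.6206 0.103  0.     0.2695] [0.6243 0.1049 0.008  3.4108]
vial 0 off along 4.1 across 0.8 mm yaw -0.0 deg err 0.07 board err 0.10 px 134
[[185.9, 293.1], [194.1, 323.5]]
cork [0.62469827 0.10445412 0.07523648] [array([ 0.1 , -0.27]), array([-0.41,  0.02])]
```

View pics/f1.png

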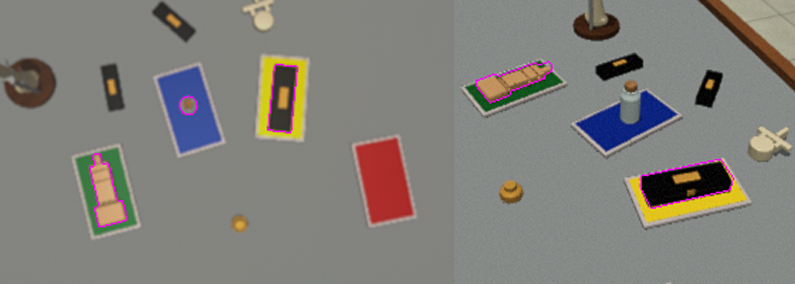

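Everything is on the right board and upright. The sternum and vial sit about 4 mm off centre along the boards, and there is time to nudge both with a small regrip.

```bash
python3 - <<'E'
from h import *
pick(.4652,.270,.229,.0112); place(.4652-.0034,.270-.0029,.231,.0115,.05)
pick(.6207,.1025,.27,.0168,30); place(.6207-.0036,.1025-.0018,.27,.017,.05)
E
python3 final.py go f2
```

```text
grip t 49.1 w 0.0348 ff 40.2 F [-0.7 -0.6  5.2] tcp [0.4653 0.2701 0.0116]
up t 50.4 w 0.0348 ff 40.0 F [-0.4  0.7 -1.5] tcp [0.4649 0.2699 0.1406]
down True t 51.7 w 0.0347 ff 41.0 F [0.7 0.4 3.4] tcp [0.4622 0.2673 0.0114]
off t 53.3 w 0.0852 ff 0.0 F [-0.   0.2 -0.3] tcp [0.4614 0.2669 0.1408]
grip t 57.5 w 0.0330 ff 29.9 F [-0.6  0.3  4.4] tcp [0.6209 0.1025 0.0172]
up t 58.7 w 0.0331 ff 29.8 F [ 0.1  1.2 -0.4] tcp [0.6204 0.1025 0.146 ]
down True t 60.0 w 0.0330 ff 30.4 F [-0.6  0.2  5.5] tcp [0.6175 0.1007 0.017 ]
off t 61.6 w 0.0851 ff 0.0 F [-0.2 -0.2  0.1] tcp [0.6166 0.1007 0.1461]
t 64.1 w 0.0853 ff 0.0 F [ 0.5 -0.2  0.1] tcp [0.1492 0.6069 0.2312]
[0.4655 0.2698 0.     0.2314] [0.4654 0.2699 0.008  3.3692]
sternum 0 off along -0.1 across 0.1 mm yaw -0.2 deg err 0.05 board err 0.13 px 808
[0.4648 0.2694 0.     0.2261] [0.4687 0.2713 0.008  3.3738]
sternum 1 off along 4.2 across 1.0 mm yaw 0.3 deg err 0.24 board err 0.32 px 619
[ 0.6377 -0.0819  0.     -0.1017] [ 0.6346 -0.0806  0.008  -0.1378]
calliper_case 0 off along -3.2 across 1.0 mm yaw -2.1 deg err 0.05 board err 0.03 px 775
[ 0.6389 -0.0841  0.     -0.1037] [ 0.6377 -0.0819  0.008  -0.0915]
calliper_case 1 off along -1.4 across 2.0 mm yaw 0.7 deg err 0.15 board err 0.02 px 1293
[0.6206 0.103  0.     0.2695] [0.6206 0.1029 0.008  0.2804]
vial 0 off along -0.0 across -0.1 mm yaw 0.6 deg err 0.07 board err 0.10 px 135
[[187.3, 293.8], [193.9, 320.3]]
cork [0.62177681 0.10311094 0.07483731] [array([ 0.09, -0.25]), array([-0.37,  0.02])]
```

View pics/f2.png

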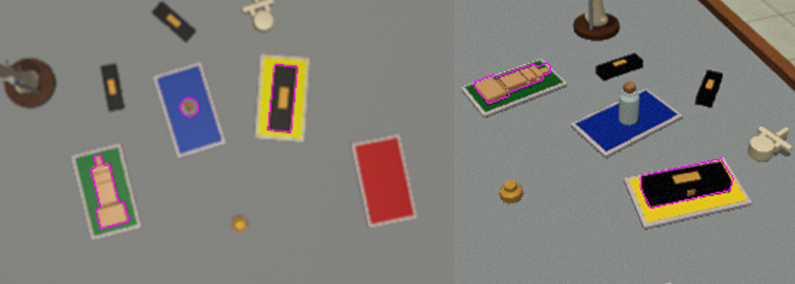

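The final views show all three specimens centred within about 3 mm on their own boards, with the vial upright at (189,107). Red is empty, the bystanders haven't moved, and the arm is clear.

```bash
python3 -c "
from workcell import workorder
print(workorder.job_done())"
```

```text
the job is handed in; nothing more can be done
None
```

The job is handed in at about 64 s of the 115 s: the sternum is flat on green, the case flat on yellow and the vial upright on blue, each within about 4 mm of centre, with the sternum set down on red on the way and the humerus stand, thumbscrew and vertebra left where they were.

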